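Dock the tube block on the reciprocating shaker

ROBOT

A 7-joint arm with a two-finger parallel gripper is mounted at the origin on a cart in front of the work surface, level with it; the furniture and walls round the work are solid. World frame = base frame: x ahead of the robot, y to its left, z up, the work surface at z = 0. Lengths are in mm, angles in rad, forces in N, time in s.
With the tool pointing down it reaches from about 400 to 925 mm from the base axis. Payload 4.1 kg.
Tool frame: the origin (TCP) lies midway between the tips of the shut fingers; the grasp point (between the pads) lies 19 mm behind it; z points along the fingers, y is the line along which they close (so a half turn about z gives the same grasp; the last joint's range is limited). The gripper opens to 85 mm and grips with 20 to 120 N. Pads are 22 mm wide; open, the fingers measure 114 mm over their backs; the gripper's body (76 mm by 85 mm) begins 54 mm behind the grasp point. The pads swing forward as they close: fully open they stand 13 mm farther back than shut.
Start: joints at [1.226, 0.398, 0.045, 1.537, -0.019, 1.207, -0.051], TCP at [158.202, -630.489, 231.347] pointing down, gripper open.
Joint ranges: [-2.82, 2.82], [-0.49, 2.23], [-1.37, 1.46], [0, 2.46], [-1.36, 4.5], [0.23, 2], [-2.94, 2.94]. Speed limits (rad/s): [2.57, 2.57, 3.14, 3.14, 3.14, 3.14, 3.14].

INTERFACE

Orientations are given as [roll, pitch, yaw] about the fixed x, y, z axes, in that order (R = Rz(yaw) Ry(pitch) Rx(roll)).
In Python, from rig import robot gives the robot as it stands. The module is installed in compiled form; this text tells all that it offers.
- The arm moves only by the tool drive_tool, never from a script. Its argument "steps" is a list of rows, each a list of 3 entries, a list of its own where there are three numbers: the opening, from 0 (shut) to 1 (fully open), then the shift along the tool's x, y, z in units of 25 mm (1.0 is 25 mm), then the turn, a rotation vector about the tool's x, y, z in units of 10 degrees (1.0 is 10 degrees). In form: [[claw, [tx, ty, tz], [ax, ay, az]], ...]. A call has 1 to 8 rows; each row is the pose to reach, as a shift and turn from the pose commanded when the call began, along the tool's axes at that moment; what a row does not reach only later rows make up. A row lasts 1/8 s, in which the tool goes at most 62.5 mm and 10.7 degrees, less where a joint would pass 70% of its speed; a pose out of reach is approached as far as the arm can. A call with a gripper value outside its range is refused whole. The fingers move at their own pace and stop on an object; the grip force is fixed at half the most. Time passes only in rows, so rows that repeat a pose let the fingers close. It gives the time, the measured TCP pose, the force, the opening and the grip force at its end, in the units of the state.
- robot.get_obs(): the state, without advancing time (a new reading comes with each control period).
- robot.snapshot(name): name is "scene" or "top"; returns (picture, depth): 420x560x3 uint8, red, green, blue; 420x560 float32, mm along the optical axis (not along the pixel's ray), 0 where there is no reading.
- robot.camera_model(name): a dict with "K" (3x3 intrinsics, pixels), "pose" (4x4, takes a point from camera to world coordinates). Camera axes: x right, y up, looking along -z (the intrinsics and any distortion apply to the point x, -y, -z); pixel columns grow to the right and rows downward; lengths in mm; the calibration is good to about 2 mm. A picture is of the moment at which its call begins. camera_model takes no time and is no camera call.
- robot.sign_off(): hands the job in; it is judged then, once.
The state is a dict: "time": time; "joint_positions": joint angles; "joint_vel": joint speeds; "joint_torque": joint torques, N m; "tool_pos": TCP position; "tcp_rot": TCP orientation; "wrist_force": force on the tool from outside, world axes, zero at the start; "ft_torque": the same for the moment, N m; "width": finger opening in mm; "gripper_force": force on a finger pad.
Only numpy, scipy, OpenCV 4.12 (cv2) and the standard library are available. Lean on these libraries where they do the work, as an engineer would, in place of code of your own. Each camera call takes 0.05 s, during which the arm holds its last target. There are 200 camera calls.

TASK

Load the aluminium tube block onto the shaker: set it level on the shaker's platform and nudge it gently to and fro along the platform's stroke until both locating pins drop into the holes of its foot and it sits fully down, then push the red-knobbed latch home over the end of its foot. Do not force the block down or tip it, and leave the tube rack, the timer and the green coverglass box where they stand.

Things in the scene. Friction and masses are not known exactly. Their poses are not given: they have to be found in the camera images.
- tube_block: Loose aluminium block with eight capped microtubes, 0.32 to 0.6 kg. Origin: centre of its underside, x along its length, z up. Foot plate 126 (x) x 78 (y) x 8 mm; on it the body, 80 (x) x 50 (y) mm, to 48 mm above the underside, tube caps to 56 mm. Grip the body's flat sides across its 50 mm (y), above the foot. It fits the platform either way round.
- round_hole (a point): Centre, at the underside, of the round hole through one end of the block's foot: 11 mm across, 50 mm from the block's middle (its +x end); its axes are the block's.
- slot_hole (a point): Centre, at the underside, of the slot through the other end of the foot, 50 mm from the middle (-x end): 11 mm wide in the block's y, 15 mm long in x.
- shaker: White bench shaker, fixed; housing 205 (x) x 190 (y) mm, top at 51 mm. Origin: centre of its underside on the bench; its display panel faces its own -x (towards the robot), z up. Above it an aluminium platform, 172 (x) x 86 (y) mm, rides to and fro along the shaker's y and is held (to about 80 N) where it last stopped, up to 20 mm either side of mid-stroke; this is not measured.
- midstroke (a point): Point on the shaker, 62 mm above its origin, level with the platform's top; axes as the shaker's. Two steel pins, 8 mm across, 7 mm high, tops chamfered 1 mm, stand on the platform at x = +50 and -50 mm from here, y = the unknown stroke offset. The seated block's underside centre is at x = 0 (within 3 mm), y = stroke offset, z = 0, its length along x; on top of the pins it is 7 mm higher.
- latch (a joint): Latch slide on the platform's -x end (m): 0 to 0.002 open at start, 0.014 home, moves to shaker +x against about 2 N. Its tongue runs 9.5 to 13.5 mm above the platform, over the foot of a seated block, against the foot of one still up on the pins. Red round knob 15 mm across, 20 to 36 mm above the platform, axis at x = -90 mm + joint value from midstroke, y = stroke offset, as the seated block's.
- tube_rack_a: Clear rack of capped blood tubes, 54 x 147 x 92 mm, loose; origin at the centre of its underside. Leave alone.
- bench_timer: White bench timer, 63 x 66 x 30 mm, loose; origin at the centre of its underside. Leave alone.
- coverglass_box0: Small white box with a dark green base, 50 x 50 x 20 mm, loose; origin at the centre of its underside. Leave alone.
Mind the look-alikes: they are no part of the job. Leave any brown or purple look-alike of the tube_block alone.

How it is judged:
By the outcome, as a careful person would: the job done as asked, in the order asked, and still so for the second after the job is handed in, with the robot touching nothing.
It also fails if it takes over 58 s, if anything falls off the work surface, if the arm or the gripper's body presses on something with over 40 N, if the wrist force passes 120 N, or if a joint passes its speed limit or range.

## Working session

There is one attempt and no reset: what is moved stays moved. The work goes in short steps, Python scripts to look and compute and a tool call to move; the robot and the scene stay as the last step left them, time stands still between calls to the robot, and variables do not carry over. Pictures are saved under pics/ and viewed, at most 10 in all, crops included, and the job is handed in when it is done.

Besides the shell and the picture viewer there is one more tool, called by a JSON object that holds its "name" and its "arguments", one argument or row to a line. drive_tool: Moves the arm, as the interface text tells. Its arguments: {"type":"object","properties":{"steps":{"type":"array","items":{"type":"array"}}},"required":["steps"]}

```bash
mkdir -p pics
cat > h.py <<'E'
import numpy as np,cv2
from rig import robot
def snap(n,tag):
    p,d=robot.snapshot(n); cv2.imwrite(f'pics/{tag}.png',p[:,:,::-1]); np.savez(f'pics/{tag}.npz',p=p,d=d); return p,d
def world(n,u,v,d):
    m=robot.camera_model(n);K=np.array(m['K']);T=np.array(m['pose'])
    u=np.asarray(u,float);v=np.asarray(v,float)
    x=(u-K[0,2])/K[0,0]*d;y=(v-K[1,2])/K[1,1]*d
    P=np.stack([x,-y,-d*np.ones_like(x)],-1)
    return P@T[:3,:3].T+T[:3,3]
def onplane(n,u,v,z):
    a=world(n,u,v,1.);c=np.array(robot.camera_model(n)['pose'])[:3,3]
    r=a-c; return c+r*((z-c[2])/r[...,2])[...,None]
E
python3 - <<'E'
from h import *
for n in('scene','top'):
    snap(n,n+'0');m=robot.camera_model(n);print(m)
o=robot.get_obs();print(o['time'],o['tool_pos'],o['tcp_rot'],o['wrist_force'],o['width'])
E
```

```text
{'K': array([[472.78348962,   0.        , 276.74363508],
       [  0.        , 472.78348962, 216.30710973],
       [  0.        ,   0.        ,   1.        ]]), 'pose': array([[-8.59272354e-01,  3.89588575e-01, -3.31469100e-01,
         1.13274189e+02],
       [-5.11513688e-01, -6.57209452e-01,  5.53560732e-01,
         7.53140690e+02],
       [-2.18368882e-03,  6.45210415e-01,  7.64001801e-01,
         1.16293176e+03],
       [ 0.00000000e+00,  0.00000000e+00,  0.00000000e+00,
         1.00000000e+00]])}
{'K': array([[498.10354867,   0.        , 270.16390282],
       [  0.        , 498.10354867, 205.27747804],
       [  0.        ,   0.        ,   1.        ]]), 'pose': array([[ 2.05109036e-02,  9.95590031e-01, -9.15412118e-02,
         4.47379250e+02],
       [-9.99780813e-01,  2.00400597e-02, -6.05983054e-03,
        -3.38730476e+01],
       [-4.19861553e-03,  9.16454398e-02,  9.95782850e-01,
         1.28199632e+03],
       [ 0.00000000e+00,  0.00000000e+00,  0.00000000e+00,
         1.00000000e+00]])}
0.1 [ 158.08419747 -629.91318001  230.38913767] [-3.13988005e+00  9.94373918e-05  2.45954938e-01] [ 0.05546156  1.04001309 -0.44005392] 85.36300919110886
```

View pics/scene0.png

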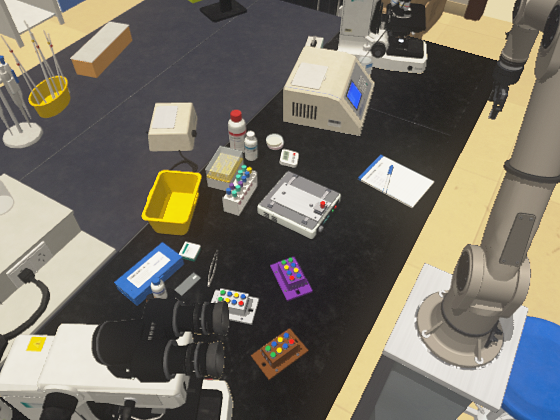

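View pics/top0.png

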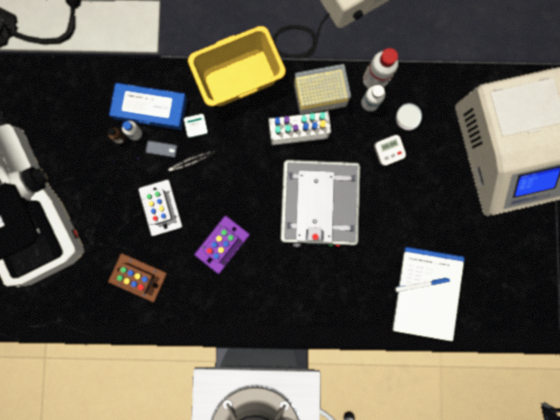

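The aluminium block is at top-view pixel (160,207). The look-alikes are the purple one at (222,243) and the brown one at (138,277). The shaker is at (320,202), with its red knob at (316,237). The aluminium one fits the description, and I'll check it in a close crop.

Run:
```python
from h import *
z=np.load('pics/top0.npz');p,d=z['p'],z['d']
a=cv2.resize(p[175:245,125:200],None,fx=5,fy=5,interpolation=cv2.INTER_CUBIC)
b=cv2.resize(p[150:255,270:370],None,fx=4,fy=4,interpolation=cv2.INTER_CUBIC)
c=np.zeros((420,780,3),np.uint8);c[:350,:375]=a;c[:420,378:778]=b;cv2.imwrite('pics/crop1.png',c[:,:,::-1])
V,U=np.mgrid[:420,:560];W=world('top',U,V,d);ok=d>0
def rect(m,name):
    q=W[m][:,:2].astype(np.float32);print(name,m.sum(),cv2.minAreaRect(q),np.median(W[m][:,2]))
win=lambda u0,u1,v0,v1:(U>=u0)&(U<u1)&(V>=v0)&(V<v1)&ok
B=win(132,190,175,242)
br=p.min(2)>110
print('block heights',np.percentile(W[B][:,2],[1,10,50,90,99]))
rect(B&(W[...,2]>4)&(W[...,2]<16)|B&(W[...,2]>25),'foot'); rect(B&(W[...,2]>38),'body')
S=win(270,372,150,256)
for lo,hi in((45,56),(58,68),(80,110)): rect(S&(W[...,2]>lo)&(W[...,2]<hi),(lo,hi))
r=p.astype(int);R=S&(r[...,0]>150)&(r[...,1]<80)
rect(R,'red');print(W[R].mean(0), U[R].mean(),V[R].mean())
# foot by brightness & plane z=8
n,l,s,ce=cv2.connectedComponentsWithStats((win(132,190,175,242)&br).astype(np.uint8))
```

```text
block heights [-5.04109066 -2.09277769  2.51826145 48.76846431 57.77154951]
foot 1596 ((552.4464111328125, 256.7110595703125), (171.36390686035156, 148.93490600585938), 1.6974422931671143) 11.653761274794192
body 663 ((553.5379638671875, 256.5799865722656), (81.24433898925781, 50.82408905029297), 18.301471710205078) 49.55281480427493
(45, 56) 3094 ((571.40625, -151.8789825439453), (186.14816284179688, 200.42913818359375), 88.521240234375) 51.22497163598632
(58, 68) 2129 ((560.5155029296875, -150.03933715820312), (171.1666259765625, 172.4652557373047), 89.85152435302734) 62.350582345952716
(80, 110) 44 ((490.2742614746094, -134.77577209472656), (24.58449935913086, 31.531509399414062), 1.175183892250061) 97.50729953193502
red 14 ((476.95074462890625, -165.34597778320312), (68.944580078125, 8.088159561157227), 77.30042266845703) 98.70508475380643
[ 481.39549377 -143.39148704   89.05006082] 318.2142857142857 237.71428571428572
```

View pics/crop1.png

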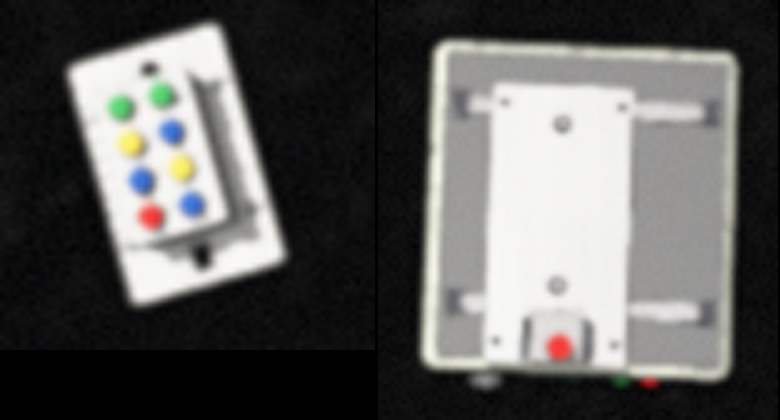

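Crop: the block at left is confirmed aluminium-white with 8 caps. Its round hole is at the top and its slot at the bottom. The pins on the platform are at about (316,181) and (314.8,221.3), and the red knob is at (315.5,237).

Run:
```python
from h import *
z=np.load('pics/top0.npz');p,d=z['p'],z['d']
V,U=np.mgrid[:420,:560];W=world('top',U,V,d)
g=cv2.resize(cv2.cvtColor(p,cv2.COLOR_RGB2GRAY)[150:255,270:370],None,fx=8,fy=8,interpolation=cv2.INTER_CUBIC)
# pins: dark rings
pts=[]
for u,v in((316,181),(314.8,221.3)):
    x=int((u-270)*8);y=int((v-150)*8);c=g[y-32:y+33,x-32:x+33].astype(float);w=np.clip(np.percentile(c,60)-15-c,0,None)
    yy,xx=np.mgrid[-32:33,-32:33];q=(u+(w*xx).sum()/w.sum()/8,v+(w*yy).sum()/w.sum()/8);pts.append(q)
pts=np.array(pts);P=onplane('top',pts[:,0],pts[:,1],66.);print(pts,P,np.linalg.norm(P[0]-P[1]),np.degrees(np.arctan2(*(P[0]-P[1])[1::-1])),P.mean(0))
# platform outline
gr=p.min(2)
m=((gr>200)&(U>285)&(U<350)&(V>165)&(V<243)&(abs(W[...,2]-62)<5)).astype(np.uint8)
m=cv2.morphologyEx(m,cv2.MORPH_OPEN,np.ones((9,9)))
c=max(cv2.findContours(m,0,1)[0],key=cv2.contourArea)[:,0].astype(float)
print('platform',cv2.minAreaRect(onplane('top',c[:,0],c[:,1],62.)[:,:2].astype(np.float32)))
m=((abs(W[...,2]-51)<6)|(abs(W[...,2]-62)<6))&(U>270)&(U<372)&(V>150)&(V<256)
c=max(cv2.findContours(m.astype(np.uint8),0,1)[0],key=cv2.contourArea)[:,0].astype(float)
print('housing',cv2.minAreaRect(onplane('top',c[:,0],c[:,1],51.)[:,:2].astype(np.float32)))
r=p.astype(int);R=(r[...,0]>150)&(r[...,1]<100)&(r[...,2]<100)&(U>300)&(U<330)&(V>225)&(V<243)
print('knob',onplane('top',U[R].mean(),V[R].mean(),97.))
z=np.load('pics/scene0.npz');r=z['p'].astype(int);R=(r[...,0]>150)&(r[...,1]<80)&(r[...,2]<80)&(U>310)&(U<335)&(V>190)&(V<220)
print('knob scene',onplane('scene',U[R].mean(),V[R].mean(),92.))
# block foot check
m=((gr>120)&(U>132)&(U<190)&(V>175)&(V<242)).astype(np.uint8)
c=max(cv2.findContours(cv2.morphologyEx(m,cv2.MORPH_CLOSE,np.ones((9,9))),0,1)[0],key=cv2.contourArea)[:,0].astype(float)
print('foot',cv2.minAreaRect(onplane('top',c[:,0],c[:,1],8.)[:,:2].astype(np.float32)))
```

```text
[[316.03502329 181.20551347]
 [314.73809148 221.53227487]] [[ 620.9299119  -138.14631108   66.        ]
 [ 521.48093825 -136.17956077   66.        ]] 99.46841943988811 -1.1329609626107688 [ 571.20542507 -137.16293592   66.        ]
platform ((593.5902709960938, -142.527099609375), (72.34075164794922, 71.63320922851562), 0.8292213678359985)
housing ((571.1553344726562, -151.56430053710938), (185.61663818359375, 199.934814453125), 88.35155487060547)
knob [ 482.96002117 -134.88153384   97.        ]
knob scene [ 485.82497878 -138.57424073   92.        ]
foot ((553.648681640625, 257.56842041015625), (130.2305450439453, 81.9612045288086), 17.9840087890625)
```

```bash
cat >> h.py <<'E'
from scipy.spatial.transform import Rotation as Ro
def delta(*targets):
    o=robot.get_obs();R=Ro.from_euler('xyz',o['tcp_rot']);p=o['tool_pos']
    print('t',round(o['time'],2),'pos',np.round(p,1),'rpy',np.round(np.degrees(o['tcp_rot']),2),'F',np.round(o['wrist_force'],1),'T',np.round(o['ft_torque'],2),'w',round(o['width'],1),'g',round(o['gripper_force'],1))
    for x,y,z,yaw in targets:
        T=Ro.from_euler('xyz',[180,0,yaw],degrees=True)
        print((x,y,z,yaw),np.round(R.inv().apply(np.array([x,y,z])-p)/25,3),np.round(np.degrees((R.inv()*T).as_rotvec())/10,3))
E
python3 -c "
from h import *
delta((480,-300,230,18.2),(553.5,257,200,18.2))"
```

```text
t 0.1 pos [ 158.1 -629.9  230.4] rpy [-1.799e+02  1.000e-02  1.409e+01] F [ 0.1  1.  -0.4] T [-0.04 -0.02  0.06] w 85.4 g 0.0
(480, -300, 230, 18.2) [15.702 -9.664  0.031] [-0.01   0.    -0.411]
(553.5, 257, 200, 18.2) [ 23.979 -30.556   1.266] [-0.01   0.    -0.411]
```

{"name": "drive_tool", "arguments": {
  "steps": [
    [1,[15.7,-9.7,0],[0,0,-0.41]],
    [1,[15.7,-9.7,0],[0,0,-0.41]],
    [1,[15.7,-9.7,0],[0,0,-0.41]],
    [1,[15.7,-9.7,0],[0,0,-0.41]],
    [1,[15.7,-9.7,0],[0,0,-0.41]],
    [1,[15.7,-9.7,0],[0,0,-0.41]],
    [1,[15.7,-9.7,0],[0,0,-0.41]],
    [1,[15.7,-9.7,0],[0,0,-0.41]]
  ]
}}

```text
time: 1.1
tool_pos: [482.8, -295.0, 231.0]
tcp_rot: [-3.14, -0.001, 0.324]
wrist_force: [0.6, -1.2, 1.1]
width: 85.1
gripper_force: 0.0
```

```bash
python3 -c "
from h import *
delta((553.5,257,200,18.2))"
```

```text
t 1.1 pos [ 482.8 -295.   231. ] rpy [-1.7991e+02 -8.0000e-02  1.8590e+01] F [ 0.6 -1.2  1.1] T [-0.02  0.01  0.04] w 85.1 g 0.0
(553.5, 257, 200, 18.2) [  9.716 -20.025   1.287] [-0.009 -0.008  0.039]
```

{"name": "drive_tool", "arguments": {
  "steps": [
    [1,[9.7,-20,1.2],[0,0,0]],
    [1,[9.7,-20,1.2],[0,0,0]],
    [1,[9.7,-20,1.2],[0,0,0]],
    [1,[9.7,-20,1.2],[0,0,0]],
    [1,[9.7,-20,1.2],[0,0,0]],
    [1,[9.7,-20,1.2],[0,0,0]],
    [1,[9.7,-20,1.2],[0,0,0]],
    [1,[9.7,-20,1.2],[0,0,0]]
  ]
}}

```text
time: 2.1
tool_pos: [546.6, 196.6, 203.9]
tcp_rot: [3.141, 0.0, 0.317]
wrist_force: [0.7, -0.4, -0.0]
width: 85.6
gripper_force: 0.0
```

{"name": "drive_tool", "arguments": {
  "steps": [
    [1,[0,0,0],[0,0,0]]
  ]
}}

```text
time: 2.22
tool_pos: [545.0, 202.2, 203.9]
tcp_rot: [-3.137, 0.0, 0.328]
wrist_force: [0.2, -1.0, -0.1]
width: 85.6
gripper_force: 0.0
```

```bash
python3 -c "
from h import *
delta((553.5,257,90,18.2),(553.5,257,13,18.2))"
```

```text
t 2.23 pos [545.  202.2 203.9] rpy [-179.75    0.     18.78] F [ 0.2 -1.  -0.1] T [-0.05  0.02  0.02] w 85.6 g 0.0
(553.5, 257, 90, 18.2) [ 1.029 -1.946  4.563] [-0.025  0.     0.058]
(553.5, 257, 13, 18.2) [ 1.029 -1.933  7.643] [-0.025  0.     0.058]
```

{"name": "drive_tool", "arguments": {
  "steps": [
    [1,[1.0,-1.95,2],[0,0,0.05]],
    [1,[1.0,-1.95,4.5],[0,0,0.05]],
    [1,[1.0,-1.95,4.5],[0,0,0.05]],
    [1,[1.0,-1.95,4.5],[0,0,0.05]]
  ]
}}

```text
time: 2.72
tool_pos: [555.7, 247.8, 92.2]
tcp_rot: [3.141, 0.0, 0.307]
wrist_force: [0.3, -0.4, 1.3]
width: 85.5
gripper_force: 0.0
```

```bash
python3 -c "
from h import *
delta((553.5,257,13,18.2))
snap('scene','s1')
p=cv2.imread('pics/s1.png')[200:400,180:340];cv2.imwrite('pics/s1c.png',cv2.resize(p,None,fx=3,fy=3))"
```

```text
t 2.73 pos [555.7 247.8  92.2] rpy [1.7995e+02 2.0000e-02 1.7600e+01] F [ 0.3 -0.4  1.3] T [ 0.01  0.02 -0.01] w 85.5 g 0.0
(553.5, 257, 13, 18.2) [ 0.026 -0.381  3.168] [ 0.005  0.002 -0.06 ]
```

View pics/s1c.png

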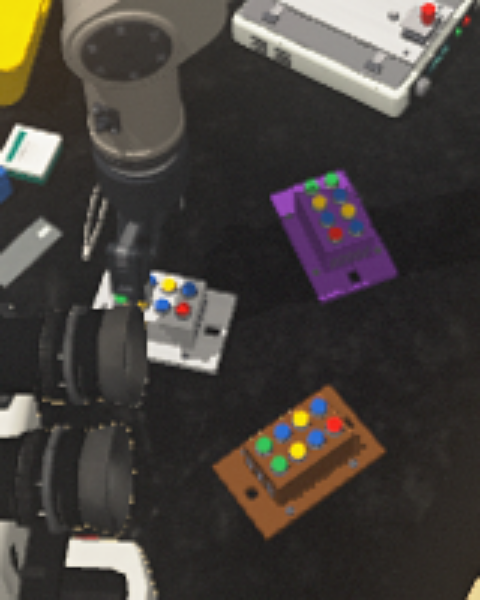

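The crop shows the open gripper above the aluminium block at about crop (150,290), with purple and brown well clear. Going down.

{"name": "drive_tool", "arguments": {
  "steps": [
    [1,[0,-0.35,0.3],[0,0,-0.05]],
    [1,[0,-0.35,1],[0,0,-0.05]],
    [1,[0,-0.35,2],[0,0,-0.05]],
    [1,[0,-0.35,3.1],[0,0,-0.05]],
    [1,[0,-0.35,3.1],[0,0,-0.05]],
    [1,[0,-0.35,3.1],[0,0,-0.05]]
  ]
}}

```text
time: 3.52
tool_pos: [552.9, 257.9, 14.9]
tcp_rot: [-3.141, -0.001, 0.318]
wrist_force: [0.5, -0.6, 0.7]
width: 85.3
gripper_force: 0.0
```

```bash
python3 -c "
from h import *
delta((553.5,257,13,18.2))"
```

```text
t 3.52 pos [552.9 257.9  14.9] rpy [-1.7999e+02 -5.0000e-02  1.8200e+01] F [ 0.5 -0.6  0.7] T [-0.02 -0.02 -0.04] w 85.3 g 0.0
(553.5, 257, 13, 18.2) [0.011 0.04  0.075] [-0.001 -0.005 -0.   ]
```

Good; close.

{"name": "drive_tool", "arguments": {
  "steps": [
    [0,[0,0,0],[0,0,0]],
    [0,[0,0,0],[0,0,0]],
    [0,[0,0,0],[0,0,0]],
    [0,[0,0,0],[0,0,0]],
    [0,[0,0,0],[0,0,0]],
    [0,[0,0,0],[0,0,0]]
  ]
}}

```text
time: 4.28
tool_pos: [553.4, 257.7, 15.5]
tcp_rot: [3.141, -0.002, 0.317]
wrist_force: [0.3, -0.2, 6.0]
width: 49.4
gripper_force: 64.9
```

```bash
python3 -c "
from h import *
delta((553.5,257,120,18.2),(571.2,-137.2,120,-1.2))"
```

```text
t 4.28 pos [553.4 257.7  15.5] rpy [ 1.7999e+02 -1.0000e-01  1.8170e+01] F [ 0.3 -0.2  6. ] T [-0.17  0.11  0.01] w 49.4 g 64.9
(553.5, 257, 120, 18.2) [ 3.000e-03  2.900e-02 -4.181e+00] [ 0.001 -0.01  -0.003]
(571.2, -137.2, 120, -1.2) [-4.242 15.231 -4.185] [-0.    -0.01   1.937]
```

{"name": "drive_tool", "arguments": {
  "steps": [
    [0,[0,0,-1],[0,0,0]],
    [0,[0,0,-2.5],[0,0,0]],
    [0,[0,0,-4.2],[0,0,0]],
    [0,[0,0,-4.2],[0,0,0]],
    [0,[-1,3.6,-4.2],[0,0,0.5]],
    [0,[-1.6,5.7,-4.2],[0,0,0.8]],
    [0,[-2.2,7.9,-4.2],[0,0,1.1]],
    [0,[-2.8,10,-4.2],[0,0,1.4]]
  ]
}}

```text
time: 5.28
tool_pos: [561.7, 5.5, 117.1]
tcp_rot: [3.141, 0.004, 0.072]
wrist_force: [1.1, -0.1, -3.8]
width: 49.2
gripper_force: 63.9
```

```bash
python3 -c "
from h import *
delta((571.2,-137.2,120,-1.2))"
```

```text
t 5.28 pos [561.7   5.5 117.1] rpy [179.99   0.22   4.1 ] F [ 1.1 -0.1 -3.8] T [-0.07 -0.15 -0.  ] w 49.2 g 63.9
(571.2, -137.2, 120, -1.2) [-0.031  5.719 -0.117] [0.002 0.021 0.53 ]
```

{"name": "drive_tool", "arguments": {
  "steps": [
    [0,[0,2.5,0],[0,0,0.25]],
    [0,[0,4.5,0],[0,0,0.5]],
    [0,[0,5.7,0],[0,0,0.53]],
    [0,[0,5.7,0],[0,0,0.53]],
    [0,[0,5.7,0],[0,0,0.53]]
  ]
}}

```text
time: 5.9
tool_pos: [572.8, -133.0, 117.6]
tcp_rot: [-3.14, 0.003, -0.019]
wrist_force: [0.2, 0.0, -4.8]
width: 49.4
gripper_force: 64.1
```

Run:
```python
from h import *
delta((571.2,-137.2,120,-1.2))
p,d=snap('top','t2');q,e=snap('scene','s2')
a=cv2.resize(p[140:265,255:385],None,fx=4,fy=4);b=cv2.resize(q[150:260,240:360],None,fx=4,fy=4)
c=np.zeros((500,520,3),np.uint8);cv2.imwrite('pics/c2.png',cv2.resize(np.hstack([a,np.vstack([b,np.zeros((60,480,3),np.uint8)])]),(800,400))[:,:,::-1])
```

```text
t 5.9 pos [ 572.8 -133.   117.6] rpy [-179.91    0.18   -1.06] F [ 0.2  0.  -4.8] T [ 0.04 -0.01 -0.03] w 49.4 g 64.1
(571.2, -137.2, 120, -1.2) [-0.062  0.168 -0.094] [-0.009  0.018  0.014]
```

View pics/c2.png

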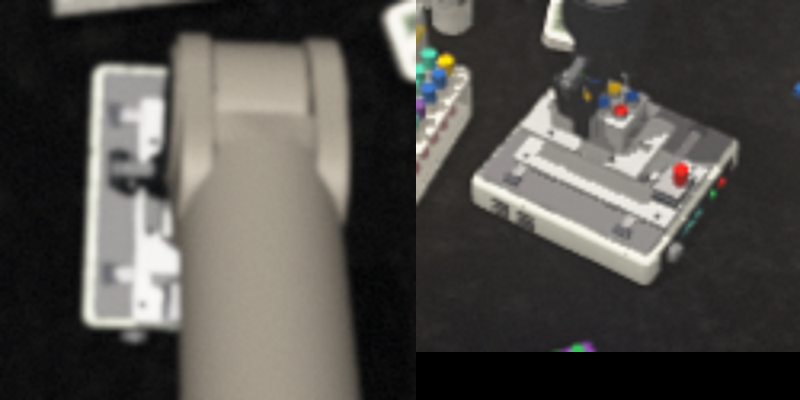

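The left panel (top view) shows the arm covering the block. The right panel (scene view) shows the block level over the platform, with the red cap at about (620,110) and the knob at (680,172), clear of each other. Lowering to just above the pins.

{"name": "drive_tool", "arguments": {
  "steps": [
    [0,[-0.05,0.12,0.4],[0,0,0]],
    [0,[-0.05,0.12,0.8],[0,0,0]],
    [0,[-0.05,0.12,1.0],[0,0,0]],
    [0,[-0.05,0.12,1.0],[0,0,0]],
    [0,[-0.05,0.12,1.0],[0,0,0]]
  ]
}}

```text
time: 6.62
tool_pos: [573.1, -137.3, 94.5]
tcp_rot: [3.141, -0.001, -0.019]
wrist_force: [0.4, -0.1, -3.3]
width: 49.2
gripper_force: 64.1
```

Run:
```python
from h import *
for i in range(3): delta((571.2,-137.2,84.5,-1.2)); robot.snapshot('scene')
snap('scene','s3')
```

```text
t 6.62 pos [ 573.1 -137.3   94.5] rpy [ 1.7999e+02 -3.0000e-02 -1.1100e+00] F [ 0.4 -0.1 -3.3] T [-0.02  0.03  0.03] w 49.2 g 64.1
(571.2, -137.2, 84.5, -1.2) [-0.075 -0.003  0.402] [ 0.001 -0.003  0.009]
t 6.67 pos [ 573.1 -137.4   94.7] rpy [ 1.7999e+02 -4.0000e-02 -1.1100e+00] F [-0.1  0.5 -2.8] T [-0.01 -0.04  0.05] w 48.9 g 64.1
(571.2, -137.2, 84.5, -1.2) [-0.077 -0.006  0.406] [ 0.001 -0.004  0.009]
t 6.72 pos [ 573.1 -137.4   94.7] rpy [ 1.7999e+02 -5.0000e-02 -1.1100e+00] F [ 0.7  0.3 -4.1] T [-0.   -0.02  0.04] w 49.3 g 64.1
(571.2, -137.2, 84.5, -1.2) [-0.077 -0.007  0.409] [ 0.001 -0.005  0.009]
```

{"name": "drive_tool", "arguments": {
  "steps": [
    [0,[-0.08,0,0.2],[0,0,0]],
    [0,[-0.08,0,0.3],[0,0,0]],
    [0,[-0.08,0,0.38],[0,0,0]],
    [0,[-0.08,0,0.42],[0,0,0]],
    [0,[-0.08,0,0.44],[0,0,0]],
    [0,[-0.08,0,0.46],[0,0,0]],
    [0,[-0.08,0,0.46],[0,0,0]]
  ]
}}

```text
time: 7.7
tool_pos: [570.8, -137.3, 82.9]
tcp_rot: [3.141, -0.0, -0.019]
wrist_force: [0.1, 0.3, -3.5]
width: 48.7
gripper_force: 64.2
```

```bash
python3 -c "
from h import *
delta((571.2,-137.2,84.5,-1.2))"
```

```text
t 7.7 pos [ 570.8 -137.3   82.9] rpy [ 1.7999e+02 -1.0000e-02 -1.1200e+00] F [ 0.1  0.3 -3.5] T [-0.01  0.    0.07] w 48.7 g 64.2
(571.2, -137.2, 84.5, -1.2) [ 0.016 -0.005 -0.065] [ 0.001 -0.001  0.008]
```

{"name": "drive_tool", "arguments": {
  "steps": [
    [0,[0,0,0.03],[0,0,0]],
    [0,[0,0,0.06],[0,0,0]],
    [0,[0,0,0.09],[0,0,0]],
    [0,[0,0,0.09],[0,0,0]]
  ]
}}

```text
time: 8.2
tool_pos: [570.8, -137.3, 80.6]
tcp_rot: [3.142, -0.0, -0.019]
wrist_force: [0.9, -0.3, -4.1]
width: 49.0
gripper_force: 64.2
```

```bash
python3 -c "
from h import *
delta((571.2,-137.2,84.5,-1.2))"
```

```text
t 8.2 pos [ 570.8 -137.3   80.6] rpy [ 1.80e+02 -1.00e-02 -1.11e+00] F [ 0.9 -0.3 -4.1] T [ 0.06 -0.03  0.01] w 49.0 g 64.2
(571.2, -137.2, 84.5, -1.2) [ 0.016 -0.004 -0.157] [ 0.    -0.001  0.009]
```

{"name": "drive_tool", "arguments": {
  "steps": [
    [0,[0,0,0.03],[0,0,0]],
    [0,[0,0,0.06],[0,0,0]],
    [0,[0,0,0.09],[0,0,0]],
    [0,[0,0,0.09],[0,0,0]]
  ]
}}

```text
time: 8.7
tool_pos: [570.8, -137.3, 78.3]
tcp_rot: [3.142, -0.0, -0.019]
wrist_force: [0.1, 0.1, -4.0]
width: 49.1
gripper_force: 64.2
```

```bash
python3 -c "
from h import *
delta((571.2,-137.2,84.5,-1.2))"
```

```text
t 8.7 pos [ 570.8 -137.3   78.3] rpy [ 1.80e+02 -1.00e-02 -1.11e+00] F [ 0.1  0.1 -4. ] T [ 0.08 -0.12  0.06] w 49.1 g 64.2
(571.2, -137.2, 84.5, -1.2) [ 0.015 -0.004 -0.248] [ 0.    -0.001  0.009]
```

{"name": "drive_tool", "arguments": {
  "steps": [
    [0,[0,0,0.02],[0,0,0]],
    [0,[0,0,0.04],[0,0,0]],
    [0,[0,0,0.06],[0,0,0]],
    [0,[0,0,0.06],[0,0,0]]
  ]
}}

```text
time: 9.2
tool_pos: [570.8, -137.3, 77.4]
tcp_rot: [3.141, -0.0, -0.019]
wrist_force: [-1.6, 0.4, 2.5]
width: 49.0
gripper_force: 64.8
```

```bash
python3 -c "
from h import *
delta((571.2,-137.2,84.5,-1.2));snap('scene','s4')
p=cv2.imread('pics/s4.png')[160:250,245:355];cv2.imwrite('pics/s4c.png',cv2.resize(p,None,fx=6,fy=6))"
```

```text
t 9.2 pos [ 570.8 -137.3   77.4] rpy [ 1.7998e+02 -1.0000e-02 -1.1200e+00] F [-1.6  0.4  2.5] T [0.14 0.3  0.02] w 49.0 g 64.8
(571.2, -137.2, 84.5, -1.2) [ 0.016 -0.005 -0.282] [ 0.002 -0.001  0.008]
```

View pics/s4c.png

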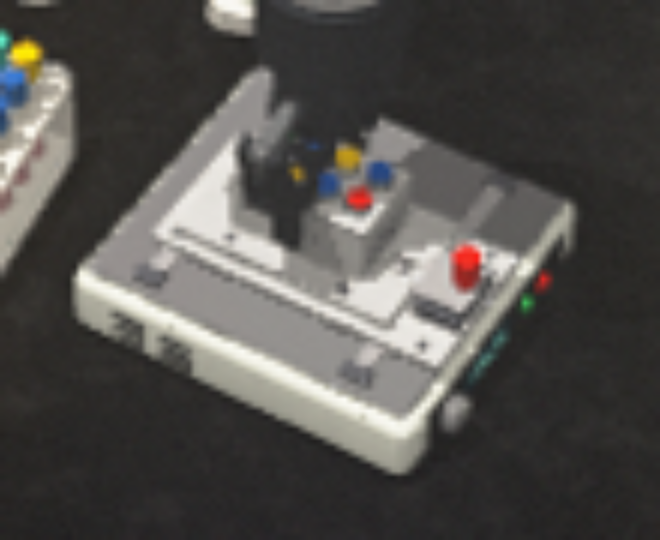

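The crop shows the block level on the platform (caps at about (355,180)), its foot flat ahead of the latch tongue, and the knob at (467,262). The contact height of 77.4 mm equals the grip height 15.5 plus 62, which means seated; on top of the pins it would read 84.5. I'll do a small to-and-fro nudge, then release.

{"name": "drive_tool", "arguments": {
  "steps": [
    [0,[0,0.04,0],[0,0,0]],
    [0,[0,0.04,0],[0,0,0]],
    [0,[0,-0.04,0],[0,0,0]],
    [0,[0,-0.04,0],[0,0,0]],
    [0,[0,0,0],[0,0,0]],
    [0,[0,0,0],[0,0,0]]
  ]
}}

```text
time: 10.0
tool_pos: [570.8, -137.3, 77.4]
tcp_rot: [3.141, -0.0, -0.019]
wrist_force: [-2.9, 1.6, 5.9]
width: 49.4
gripper_force: 65.3
```

{"name": "drive_tool", "arguments": {
  "steps": [
    [0.7,[0,0,0],[0,0,0]],
    [1,[0,0,0],[0,0,0]],
    [1,[0,0,0],[0,0,0]],
    [1,[0,0,0],[0,0,0]],
    [1,[0,0,0],[0,0,0]]
  ]
}}

```text
time: 10.62
tool_pos: [570.8, -137.3, 76.8]
tcp_rot: [3.141, -0.0, -0.019]
wrist_force: [-0.6, 0.5, -0.5]
width: 85.4
gripper_force: 0.0
```

{"name": "drive_tool", "arguments": {
  "steps": [
    [1,[0,0,-1],[0,0,0]],
    [1,[0,0,-2],[0,0,0]],
    [1,[0,0,-4],[0,0,0]],
    [1,[0,0,-5],[0,0,0]],
    [1,[0,8,-5],[0,0,0]],
    [1,[0,8,-5],[0,0,0]],
    [1,[0,8,-5],[0,0,0]],
    [1,[0,8,-5],[0,0,0]]
  ]
}}

```text
time: 11.62
tool_pos: [564.4, -344.1, 201.3]
tcp_rot: [3.138, 0.001, -0.028]
wrist_force: [-0.5, 0.1, -0.2]
width: 85.5
gripper_force: 0.0
```

Run:
```python
from h import *
delta((420,-137.2,130,88))
p,d=snap('top','t5');q,e=snap('scene','s5')
a=cv2.resize(p[150:255,270:370],None,fx=4,fy=4);b=cv2.resize(q[160:250,245:345],None,fx=4,fy=4)
b=np.vstack([b,np.zeros((60,400,3),np.uint8)]);cv2.imwrite('pics/c5.png',np.hstack([a,b])[:,:,::-1])
V,U=np.mgrid[:420,:560];W=world('top',U,V,d)
m=(W[...,2]>102)&(W[...,2]<130)&(U>285)&(U<340)&(V>170)&(V<230)
print('body',m.sum(),cv2.minAreaRect(W[m][:,:2].astype(np.float32)),np.percentile(W[m][:,2],[10,50,90]))
for u0,v0 in((0,0),):
  m=(W[...,2]>66)&(W[...,2]<76)&(U>285)&(U<345)&(V>165)&(V<232);print('foot',m.sum(),np.median(W[m][:,2]))
```

```text
t 11.62 pos [ 564.4 -344.1  201.3] rpy [ 1.7981e+02  8.0000e-02 -1.6100e+00] F [-0.5  0.1 -0.2] T [-0.03 -0.   -0.06] w 85.5 g 0.0
(420, -137.2, 130, 88) [-6.003 -8.121  2.834] [ 0.009  0.021 -8.961]
body 716 ((571.029296875, -138.3112030029297), (50.269317626953125, 80.33582305908203), 89.19163513183594) [107.39474186 111.11191224 118.67584359]
foot 882 70.54278984583368
```

View pics/c5.png

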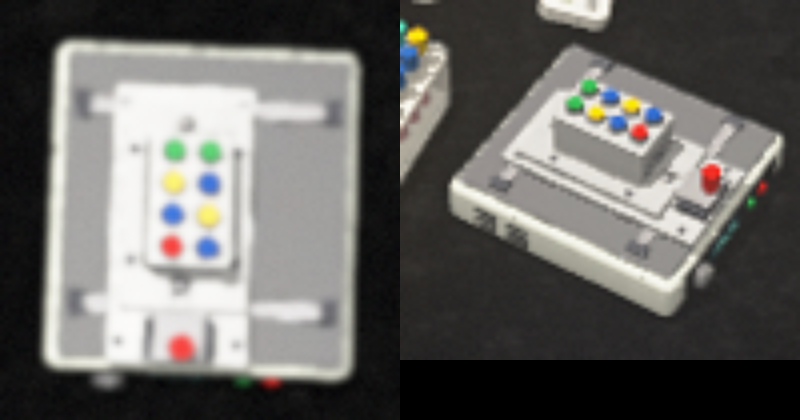

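Top view: the block is seated and aligned, with its body top at 111 mm and foot at 70.5 mm as expected for fully down. The knob is at (182,347) in the crop, latch still open. Next I'll shut the fingers and come in behind the knob.

Run:
```python
from h import *
p,d=robot.snapshot('top');V,U=np.mgrid[:420,:560];r=p.astype(int);R=(r[...,0]>150)&(r[...,1]<100)&(r[...,2]<100)&(U>305)&(U<325)&(V>229)&(V<243)
print('knob',onplane('top',U[R].mean(),V[R].mean(),97.))
delta((445,-136,190,-1.2),(445,-136,86,-1.2))
```

```text
knob [ 483.10272685 -134.77429507   97.        ]
t 11.78 pos [ 566.9 -336.7  201.5] rpy [-1.7993e+02  1.0000e-02 -1.1300e+00] F [ 0.7  1.  -0.8] T [0.04 0.06 0.02] w 85.4 g 0.0
(445, -136, 190, -1.2) [-5.034 -7.93   0.471] [-0.007  0.001  0.007]
(445, -136, 86, -1.2) [-5.033 -7.925  4.631] [-0.007  0.001  0.007]
```

{"name": "drive_tool", "arguments": {
  "steps": [
    [0,[-5,-7.9,0.5],[0,0,0]],
    [0,[-5,-7.9,0.5],[0,0,0]],
    [0,[-5,-7.9,0.5],[0,0,0]],
    [0,[-5,-7.9,0.5],[0,0,0]],
    [0,[-5,-7.9,0.5],[0,0,0]],
    [0,[-5,-7.9,2.5],[0,0,0]],
    [0,[-5,-7.9,4],[0,0,0]],
    [0,[-5,-7.9,4],[0,0,0]]
  ]
}}

```text
time: 12.78
tool_pos: [443.9, -136.0, 99.8]
tcp_rot: [-3.14, 0.005, -0.017]
wrist_force: [-0.1, -0.4, 0.5]
width: -0.1
gripper_force: 0.0
```

{"name": "drive_tool", "arguments": {
  "steps": [
    [0,[0,0,0],[0,0,0]],
    [0,[0,0,0],[0,0,0]]
  ]
}}

```text
time: 13.02
tool_pos: [447.4, -137.6, 103.6]
tcp_rot: [3.141, -0.003, -0.019]
wrist_force: [0.5, 0.2, 0.1]
width: 0.2
gripper_force: 0.0
```

Run:
```python
from h import *
delta((445,-135.5,86,-1.2),(458,-135.5,86,-1.2))
```

```text
t 13.03 pos [ 447.4 -137.6  103.6] rpy [179.94  -0.2   -1.1 ] F [0.5 0.2 0.1] T [-0.   -0.   -0.02] w 0.2 g 0.0
(445, -135.5, 86, -1.2) [-0.099 -0.084  0.702] [ 0.006 -0.02   0.01 ]
(458, -135.5, 86, -1.2) [ 0.421 -0.094  0.704] [ 0.006 -0.02   0.01 ]
```

{"name": "drive_tool", "arguments": {
  "steps": [
    [0,[0,-0.09,0.35],[0,0,0]],
    [0,[0,-0.09,0.7],[0,0,0]],
    [0,[0.1,-0.09,0.7],[0,0,0]],
    [0,[0.25,-0.09,0.7],[0,0,0]],
    [0,[0.4,-0.09,0.7],[0,0,0]],
    [0,[0.4,-0.09,0.7],[0,0,0]]
  ]
}}

```text
time: 13.78
tool_pos: [456.4, -135.3, 84.5]
tcp_rot: [3.141, -0.001, -0.019]
wrist_force: [-0.5, -0.3, -0.7]
width: -0.1
gripper_force: 0.0
```

Run:
```python
from h import *
delta((458,-135.5,86,-1.2),(477,-135.5,86,-1.2))
```

```text
t 13.78 pos [ 456.4 -135.3   84.5] rpy [ 1.7999e+02 -4.0000e-02 -1.1000e+00] F [-0.5 -0.3 -0.7] T [ 0.01  0.07 -0.04] w -0.1 g 0.0
(458, -135.5, 86, -1.2) [ 0.063  0.005 -0.058] [ 0.001 -0.004  0.01 ]
(477, -135.5, 86, -1.2) [ 0.822 -0.01  -0.057] [ 0.001 -0.004  0.01 ]
```

Push in small steps.

{"name": "drive_tool", "arguments": {
  "steps": [
    [0,[0.1,0,-0.05],[0,0,0]],
    [0,[0.2,0,-0.05],[0,0,0]],
    [0,[0.3,0,-0.05],[0,0,0]],
    [0,[0.4,0,-0.05],[0,0,0]],
    [0,[0.5,0,-0.05],[0,0,0]],
    [0,[0.6,0,-0.05],[0,0,0]],
    [0,[0.6,0,-0.05],[0,0,0]]
  ]
}}

```text
time: 14.65
tool_pos: [470.6, -135.6, 85.4]
tcp_rot: [3.142, 0.001, -0.019]
wrist_force: [-1.6, 0.7, 0.5]
width: 0.1
gripper_force: 0.7
```

Run:
```python
from h import *
delta((477,-135.5,86,-1.2))
```

```text
t 14.65 pos [ 470.6 -135.6   85.4] rpy [ 1.80e+02  3.00e-02 -1.11e+00] F [-1.6  0.7  0.5] T [ 0.03  0.33 -0.02] w 0.1 g 0.7
(477, -135.5, 86, -1.2) [ 0.257 -0.011 -0.023] [0.    0.003 0.009]
```

{"name": "drive_tool", "arguments": {
  "steps": [
    [0,[0.08,0,0],[0,0,0]],
    [0,[0.15,0,0],[0,0,0]],
    [0,[0.2,0,0],[0,0,0]],
    [0,[0.24,0,0],[0,0,0]],
    [0,[0.24,0,0],[0,0,0]]
  ]
}}

```text
time: 15.28
tool_pos: [476.8, -135.8, 85.5]
tcp_rot: [3.142, -0.0, -0.019]
wrist_force: [-1.4, 0.1, -1.0]
width: -0.1
gripper_force: 0.8
```

Run:
```python
from h import *
delta((477,-135.5,86,-1.2))
```

```text
t 15.28 pos [ 476.8 -135.8   85.5] rpy [ 1.7999e+02 -1.0000e-02 -1.1100e+00] F [-1.4  0.1 -1. ] T [ 0.    0.33 -0.05] w -0.1 g 0.8
(477, -135.5, 86, -1.2) [ 0.006 -0.011 -0.019] [ 0.001 -0.001  0.009]
```

Still only about 2 N, so it isn't at the stop yet. Creeping on.

{"name": "drive_tool", "arguments": {
  "steps": [
    [0,[0.03,0,0],[0,0,0]],
    [0,[0.06,0,0],[0,0,0]],
    [0,[0.06,0,0],[0,0,0]]
  ]
}}

```text
time: 15.65
tool_pos: [478.3, -135.8, 85.5]
tcp_rot: [3.142, 0.0, -0.019]
wrist_force: [-1.1, -0.4, -0.9]
width: 0.3
gripper_force: 0.9
```

{"name": "drive_tool", "arguments": {
  "steps": [
    [0,[0.02,0,0],[0,0,0]],
    [0,[0.04,0,0],[0,0,0]],
    [0,[0.04,0,0],[0,0,0]]
  ]
}}

```text
time: 16.02
tool_pos: [478.9, -135.8, 85.5]
tcp_rot: [3.142, 0.001, -0.02]
wrist_force: [-3.0, -0.1, 0.6]
width: 0.0
gripper_force: 1.5
```

{"name": "drive_tool", "arguments": {
  "steps": [
    [0,[0.02,0,0],[0,0,0]],
    [0,[0.04,0,0],[0,0,0]],
    [0,[0.04,0,0],[0,0,0]]
  ]
}}

```text
time: 16.4
tool_pos: [479.0, -135.8, 85.5]
tcp_rot: [3.142, 0.003, -0.02]
wrist_force: [-5.3, 0.2, 2.9]
width: 0.2
gripper_force: 2.9
```

{"name": "drive_tool", "arguments": {
  "steps": [
    [0,[0.02,0,0],[0,0,0]],
    [0,[0.04,0,0],[0,0,0]],
    [0,[0.04,0,0],[0,0,0]]
  ]
}}

```text
time: 16.77
tool_pos: [479.1, -135.8, 85.3]
tcp_rot: [3.142, 0.005, -0.02]
wrist_force: [-8.0, 0.6, 5.2]
width: 0.2
gripper_force: 3.9
```

The latch is at its stop: position holds at 479 while the force climbs. Backing off and checking.

{"name": "drive_tool", "arguments": {
  "steps": [
    [0,[-0.5,0,0],[0,0,0]],
    [0,[-1.2,0,0],[0,0,0]],
    [0,[-1.2,0,-3],[0,0,0]],
    [0,[-1.2,0,-5],[0,0,0]],
    [0,[-1.2,7,-5],[0,0,0]],
    [0,[-1.2,8,-5],[0,0,0]],
    [0,[-1.2,8,-5],[0,0,0]],
    [0,[-1.2,8,-5],[0,0,0]]
  ]
}}

```text
time: 17.77
tool_pos: [445.3, -340.5, 210.7]
tcp_rot: [3.139, -0.001, -0.027]
wrist_force: [0.4, 0.5, 0.7]
width: 0.1
gripper_force: 0.0
```

Run:
```python
from h import *
delta()
p,d=snap('top','t6');q,e=snap('scene','s6')
a=cv2.resize(p[150:255,270:370],None,fx=4,fy=4);b=cv2.resize(q[160:250,245:345],None,fx=4,fy=4)
b=np.vstack([b,np.zeros((60,400,3),np.uint8)]);cv2.imwrite('pics/c6.png',np.hstack([a,b])[:,:,::-1])
V,U=np.mgrid[:420,:560];W=world('top',U,V,d)
m=(W[...,2]>102)&(W[...,2]<130)&(U>285)&(U<340)&(V>170)&(V<230)
print('body',cv2.minAreaRect(W[m][:,:2].astype(np.float32)),np.percentile(W[m][:,2],[10,50,90]))
r=p.astype(int);R=(r[...,0]>150)&(r[...,1]<100)&(r[...,2]<100)&(U>305)&(U<325)&(V>226)&(V<243)
print('knob',onplane('top',U[R].mean(),V[R].mean(),97.))
```

```text
t 17.77 pos [ 445.3 -340.5  210.7] rpy [ 1.7984e+02 -4.0000e-02 -1.5500e+00] F [0.4 0.5 0.7] T [ 0.07  0.01 -0.03] w 0.1 g 0.0
body ((571.0203247070312, -137.89694213867188), (50.08824157714844, 80.04524993896484), 88.35954284667969) [107.60106978 111.45293212 118.95569905]
knob [ 495.41181437 -135.19020203   97.        ]
```

View pics/c6.png

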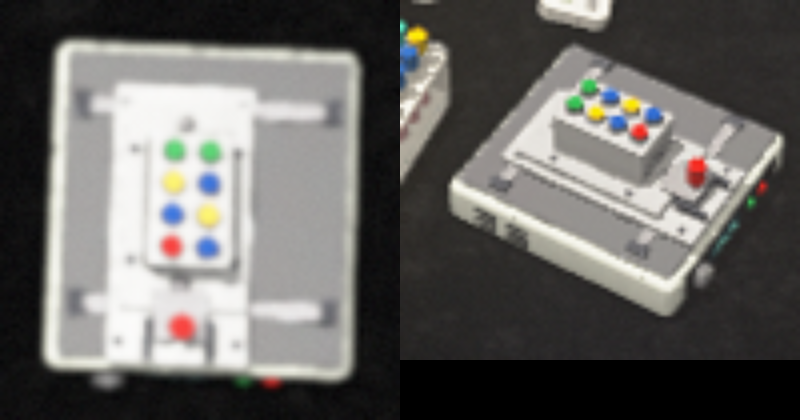

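The knob moved 12.3 mm forward to crop (182,327). The tongue now lies over the foot's end, and the block is unmoved and seated.

```bash
python3 -c "
from rig import robot
print(robot.sign_off())"
```

```text
the job is handed in; nothing more can be done
None
```

The aluminium tube block is seated level on both pins and the red-knobbed latch is pushed to its stop over the foot; I handed the job in at about 18 s, but sign-off returned no verdict.

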